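# Free a crossed clamp knob on a tube shaker, screw it home and fold its handle

### The job

The clamp knob on the tube shaker has caught on top of its thread and will not go on: turn it backwards (anticlockwise from above) by its upright red handle until it clicks and drops onto the thread, then screw it forwards (clockwise) until it stops, fully home on the clamp bar. Then fold the red handle down flat. Do not knock the bottle, beaker and jar that stand beside the shaker.

Things in the scene. Friction and masses are not known exactly. Their poses are not given: they have to be found in the camera images.
- handle_grip (a point): Where to hold the red flip handle of the clamp knob: on its centre line, 34 mm from its hinge. The handle is a flat bar 66 long, 20 wide, 14 mm thick, upright at the start; it ends 26 mm beyond this point. Axes: z along the handle, away from the hinge; y across its 14 mm thickness, along the hinge pin: pinch across y; x across its width, to the side it folds to (yellow mark on the knob's top).
- handle_hinge (a point): Centre of the handle's hinge pin, on the knob's turning axis; same axes as handle_grip. About z = 0.159 at the start, 8 mm lower when home. The black six-lobed knob is 51 mm across, 18 mm high, its top 12 mm below this point; two steel ears by the handle's foot reach 6 mm above it and 13 mm along +y and -y.
- knob (a joint): Angle of the knob about its upright axis (rad), growing clockwise from above; the handle turns with it. 2.0: forward stop, home. -0.75: rear stop. Starts at 0.45 to 1.05 on top of the thread; clockwise jams there at about 1.2. Turned back past about -0.15 it drops by its weight once let go, and then turns clockwise all the way, sinking 5 mm a turn. Friction 0.07 N m: it stays where left.
- knob_lift (a joint): Height of the knob on its stud (m): 0 to -0.0015 while it rests on top of the thread; about -0.0065 after the drop (click); about -0.008 when home.
- handle (a joint): Fold angle of the red handle (rad): 0 upright, 1.57 folded down flat. 0.10 N m of friction: it stays where it is left.
- shaker: Tube shaker, fixed to the bench: white box 240 (x) x 200 (y) mm with a blue tube block and, along y, a steel clamp bar (32 mm wide, top at z = 0.120). Tube caps (tops at z = 0.125) stand 44 mm from the knob's axis. Origin: under its centre on the bench, straight below the knob's axis; z up. When the knob is home the handle folds towards +y, along the bar.
- amber_bottle_mid (a point): Centre, half-way up, of an upright amber bottle with blue cap, 64 mm across, 140 mm high, loose on the bench.
- beaker_mid (a point): Centre, half-way up, of an upright glass beaker, 66 mm across, 85 mm high, loose on the bench.
- white_jar_mid (a point): Centre, half-way up, of an upright white jar, 72 mm across, 100 mm high, loose on the bench.

How it is judged:
By the outcome, as a careful person would: the job done as asked, in the order asked, and still so for the second after the job is handed in, with the robot touching nothing.
It also fails if it takes over 67 s, if anything falls off the work surface, if the arm or the gripper's body presses on something with over 40 N, if the wrist force passes 120 N, or if a joint passes its speed limit or range.

### The arm

A 6-joint arm with a two-finger parallel gripper is mounted at the origin on the work surface. World frame = base frame: x ahead of the robot, y to its left, z up, the work surface at z = 0. Lengths are in m, angles in rad, forces in N, time in s.
With the tool pointing down it reaches from about 0.35 to 0.975 m from the base axis. Payload 4.9 kg.
Tool frame: the origin (TCP) lies midway between the tips of the shut fingers; the grasp point (between the pads) lies 19 mm behind it; z points along the fingers, y is the direction in which the jaws open and shut (so a half turn about z gives the same grasp; the last joint's range is limited). The gripper opens to 85 mm and grips with 20 to 120 N. Pads are 22 mm wide; open, the fingers measure 114 mm over their backs; the gripper's body (76 mm by 85 mm) begins 54 mm behind the grasp point. The pads swing forward as they close: fully open they stand 13 mm farther back than shut.
Start: joints at [-1.46, 0.053, 1.613, -0, 1.476, -0.119], TCP at [0.142, -0.609, 0.231] pointing down, gripper open.
Joint ranges: [-3.01, 3.01], [-1.01, 2.22], [0.06, 2.58], [-1.02, 4.17], [0.09, 2.62], [-3.14, 3.14]. Speed limits (rad/s): [2.57, 2.57, 3.14, 3.14, 3.14, 3.14].

### API

Orientations are given as a unit quaternion [w, x, y, z].
In Python, from plant import manip gives the robot as it stands. The module is installed in compiled form; this text tells all that it offers.
- The arm moves only by the tool move_arm, never from a script. Its argument "rows" is a list of rows, each an object of numbers: "tx", "ty", "tz": the shift along the tool's x, y, z in m; "ax", "ay", "az": the turn, a rotation vector about the tool's x, y, z in degrees; "jaw": the closure in counts, from 0 (fully open) to 255 (shut). In form: [{"tx": .., "ty": .., "tz": .., "ax": .., "ay": .., "az": .., "jaw": ..}, ...]. A call has 1 to 12 rows; each row shifts and turns the pose as measured when the row begins, along the tool's axes as they then stand; what a row does not reach is not made up. A row lasts 1/10 s, in which the tool goes at most 50 mm and 8.59 degrees, less where a joint would pass 70% of its speed; a pose out of reach is approached as far as the arm can. A call with a gripper value outside its range is refused whole. The fingers move at their own pace and stop on an object; the grip force is fixed at half the most. Time passes only in rows, so rows that do not move let the fingers close. It gives the time, the measured TCP pose, the force and the opening at its end, in the units of the state.
- manip.state(): the state, without advancing time (a new reading comes with each control period).
- manip.grab_frame(name): name is "side" or "top"; returns a dict with "color" (420x560x3 uint8, red, green, blue), "intrinsics" (3x3 intrinsics, pixels), "R" (3x3) and "t" (3): a world point X has camera coordinates R X + t. Camera axes: x right, y down, z forward; pixel columns grow to the right and rows downward; lengths in m; the calibration is good to about 2 mm. A picture is of the moment at which its call begins. There is no depth.
- manip.job_done(): hands the job in, once; it reports no verdict.
The state is a dict: "time": time; "joint_pos": joint angles; "joint_vel": joint speeds; "joint_efforts": joint torques, N m; "tool_pos": TCP position; "tool_rot": TCP orientation; "contact_force": force on the tool from outside, world axes, zero at the start; "ft_torque": the same for the moment, N m; "gripper_width": opening from 0.0 (shut) to 1.0 (fully open).
Only numpy, scipy, OpenCV 4.12 (cv2) and the standard library are available. Lean on these libraries where they do the work, as an engineer would, in place of code of your own. Each camera call takes 0.05 s, during which the arm holds its last target.

## Working session

There is one attempt and no reset: what is moved stays moved. The work goes in short steps, Python scripts to look and compute and a tool call to move; the robot and the scene stay as the last step left them, time stands still between calls to the robot, and variables do not carry over. Pictures are saved under pics/ and viewed, and the job is handed in when it is done.

Besides the shell and the picture viewer there is one more tool, called after "Emit:" in YAML: its name, and indented under it one key for each argument. move_arm: Moves the arm, as the interface text tells. Its arguments: {"type":"object","properties":{"rows":{"type":"array"}},"required":["rows"]}

```bash
mkdir -p pics; cat > h.py <<'E'
from plant import manip
import numpy as np, cv2
def cam(n,name=None):
    f=manip.grab_frame(n)
    if name: cv2.imwrite('pics/'+name,f['color'][:,:,::-1])
    return f
def ray(f,u,v):
    K=np.array(f['intrinsics']);R=np.array(f['R']);t=np.array(f['t'])
    d=R.T@np.linalg.inv(K)@np.array([u,v,1.]);return -R.T@t,d/np.linalg.norm(d)
def onz(f,u,v,z):
    c,d=ray(f,u,v);return c+d*(z-c[2])/d[2]
def proj(f,X):
    p=np.array(f['intrinsics'])@(np.array(f['R'])@np.array(X)+np.array(f['t']));return p[:2]/p[2]
E
python3 - <<'E'
from h import *
for n in('side','top'):
    f=cam(n,n+'0.png');print(n,np.round(-np.array(f['R']).T@np.array(f['t']),3))
print(manip.state())
E
```

```text
side [ 0.259 -0.782  0.635]
top [0.51  0.022 0.963]
{'time': 0.1, 'joint_pos': array([-1.46001010e+00,  5.33134312e-02,  1.61416229e+00, -1.02771031e-05,
        1.47599991e+00, -1.19023664e-01]), 'joint_vel': array([-0.00192626, -0.00130815, -0.00312981, -0.0016876 ,  0.00159971,
        0.0003718 ]), 'joint_efforts': array([ 4.81812572e-05, -3.94905567e+01, -3.71363282e+01, -1.72828254e-04,
        3.92266302e-03,  1.04155635e-05]), 'tool_pos': array([ 0.1422904 , -0.60800566,  0.23016861]), 'tool_rot': array([-9.41500830e-04,  9.93405190e-01,  1.14652699e-01, -1.23726460e-06]), 'contact_force': array([ 0.33843891, -0.25875677,  0.48458178]), 'ft_torque': array([ 0.06983671,  0.0319414 , -0.01873285]), 'gripper_width': 1.0007852805625155}
```

View pics/side0.png

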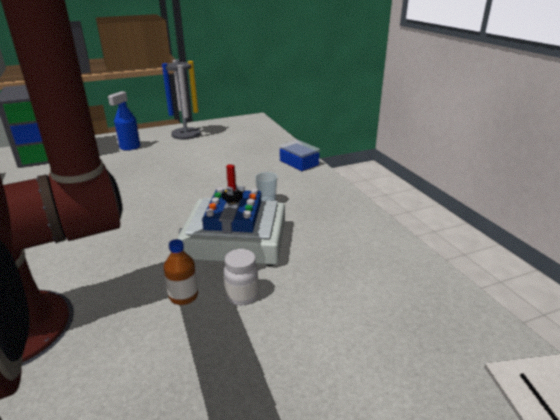

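View pics/top0.png

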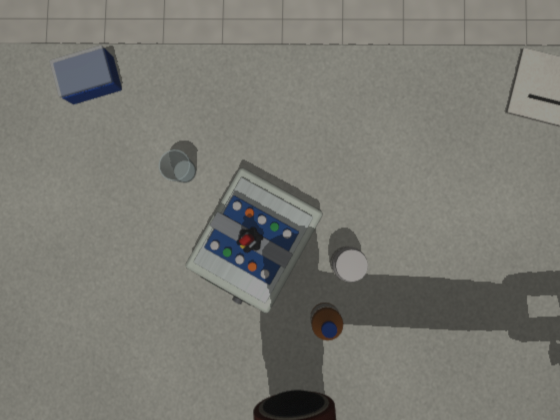

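The side view shows the red handle at about (231,178), bottle (180,275), jar (241,278) and beaker (266,187). In the top view the knob is at (250,240), beaker (178,167), jar (351,265) and bottle (328,325). I'll zoom in and measure.

```bash
python3 - <<'E'
from h import *
out=[]
for n,(x0,y0,w,h) in dict(side=(170,150,130,110),top=(180,155,150,160)).items():
    f=cam(n);im=f['color'][:,:,::-1]
    c=cv2.resize(im[y0:y0+h,x0:x0+w],None,fx=600/h/1.3,fy=600/h/1.3,interpolation=cv2.INTER_CUBIC);out.append(c)
    hsv=cv2.cvtColor(f['color'],cv2.COLOR_RGB2HSV)
    m=((hsv[...,0]<8)|(hsv[...,0]>172))&(hsv[...,1]>170)&(hsv[...,2]>60)
    m[:y0]=0;m[y0+h:]=0;m[:,:x0]=0;m[:,x0+w:]=0
    k,l,s,cc=cv2.connectedComponentsWithStats(m.astype(np.uint8))
    print(n,s[1:],cc[1:])
    ym=(hsv[...,0]>22)&(hsv[...,0]<35)&(hsv[...,1]>120)&(hsv[...,2]>60)
    ym[:y0]=0;ym[y0+h:]=0;ym[:,:x0]=0;ym[:,x0+w:]=0
    print('yellow',np.argwhere(ym)[:,::-1].tolist()[:20])
    if n=='top':
        for nm,u,v,z in[('pinbase',250,240,.147),('jar',351,265,.1),('bottlecap',328,329,.14),('beaker rim',175,164,.085),('beaker bot',184,171,0)]:
            print(nm,onz(f,u,v,z).round(3))
        for u,v in[(242,164),(320,213),(268,311),(188,267)]:print(onz(f,u,v,.07).round(3))
h=max(o.shape[0] for o in out)
cv2.imwrite('pics/z0.png',np.hstack([out[0][:461],out[1][:out[0].shape[0]]]) if out[0].shape[0]==out[1].shape[0] else out[0])
print(out[0].shape,out[1].shape); cv2.imwrite('pics/z1.png',out[1])
E
```

```text
side [[227 165   8  25 137]
 [250 196   1   2   2]] [[230.81751825 175.89051095]
 [250.         196.5       ]]
yellow []
top [[240 235  11  10  66]] [[244.77272727 239.89393939]]
yellow [[240, 245], [241, 246], [242, 246], [242, 247], [243, 247], [244, 247]]
pinbase [0.503 0.113 0.147]
jar [ 0.458 -0.083  0.1  ]
bottlecap [ 0.341 -0.036  0.14 ]
beaker rim [0.656 0.278 0.085]
beaker bot [0.654 0.282 0.   ]
[0.66  0.142 0.07 ]
[ 0.561 -0.022  0.07 ]
[0.359 0.081 0.07 ]
[0.445 0.248 0.07 ]Traceback (most recent call last):
  File "<stdin>", line 19, in <module>
    return _nx.concatenate(arrs, 1, dtype=dtype, casting=casting)
           ~~~~~~~~~~~~~~~^^^^^^^^^^^^^^^^^^^^^^^^^^^^^^^^^^^^^^^
ValueError: all the input array dimensions except for the concatenation axis must match exactly, but along dimension 0, the array at index 0 has size 461 and the array at index 1 has size 462
```

```bash
ls pics
```

```text
side0.png
top0.png
```

```bash
cat >> h.py <<'E'
def zoom(name,sb=(170,150,130,110),tb=(180,170,140,118)):
    o=[]
    for n,(x,y,w,h) in(('side',sb),('top',tb)):
        f=cam(n);o.append(cv2.resize(f['color'][y:y+h,x:x+w,::-1],(400,int(400*h/w)),interpolation=cv2.INTER_CUBIC)[:330])
    h=min(a.shape[0] for a in o)
    cv2.imwrite('pics/'+name,np.hstack([a[:h] for a in o]))
E
python3 - <<'E'
from h import *
zoom('z2.png',(200,150,70,60),(215,205,70,60))
E
```

```text
(no output)
```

View pics/z2.png

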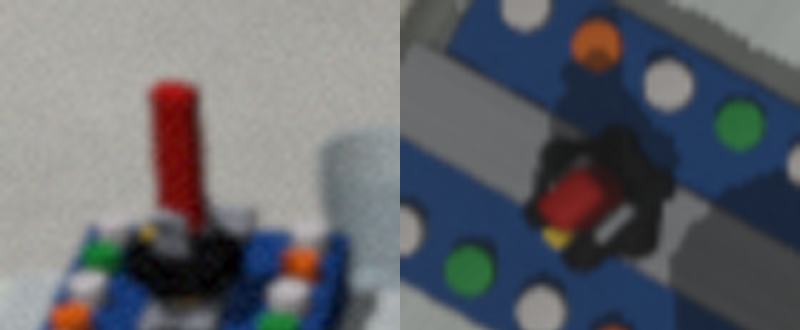

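```bash
python3 - <<'E'
from h import *
a=np.radians(124);x=np.array([np.cos(a),np.sin(a),0]);y=np.array([-x[1],x[0],0]);z=np.array([0,0,1.])
for n in('side','top'):
    f=cam(n)
    for c in[(.503,.113),(.506,.112),(.506,.116)]:
        h=np.array([*c,.159])
        P=np.array([proj(f,h+sx*.010*x+sy*.007*y+zz*z) for sx in(-1,1) for sy in(-1,1) for zz in(.012,.06)])
        T=np.array([proj(f,h+sx*.010*x+sy*.007*y+.06*z) for sx in(-1,1) for sy in(-1,1)]).mean(0)
        print(n,c,P.min(0).round(1),P.max(0).round(1),'top',T.round(1), 'knob',proj(f,h-.012*z).round(1))
    if n=='top':
        for zz in (.165,): print(onz(f,248.9,238.7,zz))
E
```

```text
side (0.503, 0.113) [224.3 162.4] [236. 185.] top [229.6 164.4] knob [231.4 191.8]
side (0.506, 0.112) [225.7 162.3] [237.3 185. ] top [231.  164.3] knob [232.8 191.7]
side (0.506, 0.116) [225.2 161.7] [236.8 184.3] top [230.5 163.7] knob [232.3 191. ]
top (0.503, 0.113) [238.1 233.9] [255.  247.1] top [245.2 240.5] knob [249.8 240.2]
top (0.506, 0.112) [238.7 232.2] [255.6 245.4] top [245.8 238.8] knob [250.4 238.6]
top (0.506, 0.116) [236.4 232.1] [253.4 245.3] top [243.5 238.7] knob [248.3 238.6]
[0.5059151  0.11278864 0.165     ]
```

Emit:
move_arm:
  rows:
    - {"az": -8.5, "tz": -0.01}
    - {"az": -8.5, "tz": -0.01}
    - {"az": -8.5, "tz": -0.01}
    - {"az": -8.5, "tz": -0.01}
    - {"az": -8.5, "tz": -0.01}
    - {"az": -8.5, "tz": -0.01}
    - {"az": -8.5, "tz": -0.01}
    - {"az": -8.5, "tz": -0.01}
    - {"az": -8.5}
    - {"az": -8.5}
    - {"az": -8.5}
    - {"az": -8.5}

```text
schema error: expected keys tx, ty, tz, ax, ay, az, jaw
```

```bash
cat >> h.py <<'E'
from scipy.spatial.transform import Rotation as Ro
def st(goal=None,az=None):
    s=manip.state();w,x,y,z=s['tool_rot'];R=Ro.from_quat([x,y,z,w]).as_matrix()
    print('t',round(s['time'],2),'p',s['tool_pos'].round(4),'xaz',round(np.degrees(np.arctan2(R[1,0],R[0,0])),1),'tilt',R[:2,2].round(3),'F',s['contact_force'].round(1),'M',s['ft_torque'].round(2),'gw',round(s['gripper_width'],3),'j6',s['joint_pos'][5].round(2))
    if goal is not None: print('tool shift',(R.T@(np.array(goal)-s['tool_pos'])).round(4))
    if az is not None:
        a=np.radians(az);G=np.array([[np.cos(a),np.sin(a),0],[np.sin(a),-np.cos(a),0],[0,0,-1]]).T
        G=np.array([[np.cos(a),np.sin(a),0],[np.sin(a),-np.cos(a),0],[0,0,-1]])
        print('tool turn',np.degrees(Ro.from_matrix(R.T@G).as_rotvec()).round(1))
    return s,R
E
python3 -c "
from h import *
st((.505,.1135,.30),124)"
```

```text
t 0.4 p [ 0.1423 -0.6085  0.2311] xaz 13.2 tilt [-0.  0.] F [-0.6 -0.7  1. ] M [ 0.01  0.02 -0.04] gw 0.998 j6 -0.12
tool shift [ 0.5176 -0.6204 -0.0687]
tool turn [  -0.    -0.  -110.8]
```

Emit:
move_arm:
  rows:
    - {"tx": 0, "ty": 0, "tz": -0.01, "ax": 0, "ay": 0, "az": -8.5, "jaw": 0}
    - {"tx": 0, "ty": 0, "tz": -0.01, "ax": 0, "ay": 0, "az": -8.5, "jaw": 0}
    - {"tx": 0, "ty": 0, "tz": -0.01, "ax": 0, "ay": 0, "az": -8.5, "jaw": 0}
    - {"tx": 0, "ty": 0, "tz": -0.01, "ax": 0, "ay": 0, "az": -8.5, "jaw": 0}
    - {"tx": 0, "ty": 0, "tz": -0.01, "ax": 0, "ay": 0, "az": -8.5, "jaw": 0}
    - {"tx": 0, "ty": 0, "tz": -0.01, "ax": 0, "ay": 0, "az": -8.5, "jaw": 0}
    - {"tx": 0, "ty": 0, "tz": -0.01, "ax": 0, "ay": 0, "az": -8.5, "jaw": 0}
    - {"tx": 0, "ty": 0, "tz": -0.01, "ax": 0, "ay": 0, "az": -8.5, "jaw": 0}
    - {"tx": 0, "ty": 0, "tz": 0, "ax": 0, "ay": 0, "az": -8.5, "jaw": 0}
    - {"tx": 0, "ty": 0, "tz": 0, "ax": 0, "ay": 0, "az": -8.5, "jaw": 0}
    - {"tx": 0, "ty": 0, "tz": 0, "ax": 0, "ay": 0, "az": -8.5, "jaw": 0}
    - {"tx": 0, "ty": 0, "tz": 0, "ax": 0, "ay": 0, "az": -8.5, "jaw": 0}

```text
time: 1.6
tool_pos: [0.1423, -0.6082, 0.3143]
tool_rot: [-0.0, 0.526, 0.851, 0.0]
contact_force: [0.5, -0.7, -0.4]
gripper_width: 1.001
```

```bash
python3 -c "
from h import *
st((.505,.1135,.30),124)"
```

```text
t 1.6 p [ 0.1423 -0.6082  0.3143] xaz 116.6 tilt [-0.     0.001] F [ 0.5 -0.7 -0.4] M [-0.01  0.01  0.01] gw 1.001 j6 -1.92
tool shift [0.4834 0.6471 0.0148]
tool turn [ 0.  -0.  -7.4]
```

Emit:
move_arm:
  rows:
    - {"tx": 0.025, "ty": 0.033, "tz": 0, "ax": 0, "ay": 0, "az": 0, "jaw": 0}
    - {"tx": 0.025, "ty": 0.033, "tz": 0, "ax": 0, "ay": 0, "az": 0, "jaw": 0}
    - {"tx": 0.025, "ty": 0.033, "tz": 0, "ax": 0, "ay": 0, "az": 0, "jaw": 0}
    - {"tx": 0.025, "ty": 0.033, "tz": 0, "ax": 0, "ay": 0, "az": 0, "jaw": 0}
    - {"tx": 0.025, "ty": 0.033, "tz": 0, "ax": 0, "ay": 0, "az": 0, "jaw": 0}
    - {"tx": 0.025, "ty": 0.033, "tz": 0, "ax": 0, "ay": 0, "az": 0, "jaw": 0}
    - {"tx": 0.025, "ty": 0.033, "tz": 0, "ax": 0, "ay": 0, "az": 0, "jaw": 0}
    - {"tx": 0.025, "ty": 0.033, "tz": 0, "ax": 0, "ay": 0, "az": 0, "jaw": 0}
    - {"tx": 0.025, "ty": 0.033, "tz": 0, "ax": 0, "ay": 0, "az": 0, "jaw": 0}
    - {"tx": 0.025, "ty": 0.033, "tz": 0, "ax": 0, "ay": 0, "az": 0, "jaw": 0}
    - {"tx": 0.025, "ty": 0.033, "tz": 0, "ax": 0, "ay": 0, "az": 0, "jaw": 0}
    - {"tx": 0.025, "ty": 0.033, "tz": 0, "ax": 0, "ay": 0, "az": 0, "jaw": 0}

```text
time: 2.8
tool_pos: [0.3667, -0.1499, 0.3144]
tool_rot: [0.003, 0.529, 0.848, 0.001]
contact_force: [1.1, -0.1, 0.5]
gripper_width: 0.999
```

```bash
python3 -c "
from h import *
st((.505,.1135,.30),124)"
```

```text
t 2.8 p [ 0.3667 -0.1499  0.3144] xaz 116.1 tilt [ 0.005 -0.002] F [ 1.1 -0.1  0.5] M [-0.03 -0.    0.03] gw 0.999 j6 -1.03
tool shift [0.1759 0.2399 0.0147]
tool turn [ 0.2  0.2 -7.9]
```

Emit:
move_arm:
  rows:
    - {"tx": 0.025, "ty": 0.034, "tz": 0, "ax": 0, "ay": 0, "az": 0, "jaw": 0}
    - {"tx": 0.025, "ty": 0.034, "tz": 0, "ax": 0, "ay": 0, "az": 0, "jaw": 0}
    - {"tx": 0.025, "ty": 0.034, "tz": 0, "ax": 0, "ay": 0, "az": 0, "jaw": 0}
    - {"tx": 0.025, "ty": 0.034, "tz": 0, "ax": 0, "ay": 0, "az": 0, "jaw": 0}
    - {"tx": 0.025, "ty": 0.034, "tz": 0, "ax": 0, "ay": 0, "az": 0, "jaw": 0}
    - {"tx": 0.025, "ty": 0.034, "tz": 0, "ax": 0, "ay": 0, "az": 0, "jaw": 0}
    - {"tx": 0, "ty": 0, "tz": 0, "ax": 0, "ay": 0, "az": -4, "jaw": 0}
    - {"tx": 0, "ty": 0, "tz": 0, "ax": 0, "ay": 0, "az": -4, "jaw": 0}

```text
time: 3.6
tool_pos: [0.4879, 0.0908, 0.3164]
tool_rot: [0.006, 0.463, 0.886, 0.001]
contact_force: [-0.3, 0.0, -0.2]
gripper_width: 0.999
```

```bash
python3 -c "
from h import *
st((.505,.1135,.28),124)
cam('top','t1.png')"
```

```text
t 3.6 p [0.4879 0.0908 0.3164] xaz 124.9 tilt [ 0.012 -0.003] F [-0.3  0.  -0.2] M [-0.02  0.01 -0.02] gw 0.999 j6 -0.57
tool shift [0.0092 0.0267 0.0365]
tool turn [0.5 0.5 0.9]
```

Emit:
move_arm:
  rows:
    - {"tx": 0.009, "ty": 0.027, "tz": 0.01, "ax": 0.5, "ay": 0.5, "az": 1, "jaw": 0}
    - {"tx": 0, "ty": 0, "tz": 0.015, "ax": 0, "ay": 0, "az": 0, "jaw": 0}
    - {"tx": 0, "ty": 0, "tz": 0.005, "ax": 0, "ay": 0, "az": 0, "jaw": 0}

```text
time: 3.95
tool_pos: [0.5057, 0.1138, 0.2869]
tool_rot: [0.001, 0.471, 0.882, 0.0]
contact_force: [-0.3, -0.2, -0.2]
gripper_width: 0.997
```

```bash
python3 -c "
from h import *
st((.505,.1135,.175),124)
zoom('z3.png',(150,60,180,150),(200,190,100,85))"
```

```text
t 3.95 p [0.5057 0.1138 0.2869] xaz 123.7 tilt [ 0.002 -0.001] F [-0.3 -0.2 -0.2] M [ 0.02 -0.02  0.  ] gw 0.997 j6 -0.51
tool shift [ 0.0004 -0.0009  0.1119]
tool turn [ 0.1  0.1 -0.3]
```

View pics/z3.png

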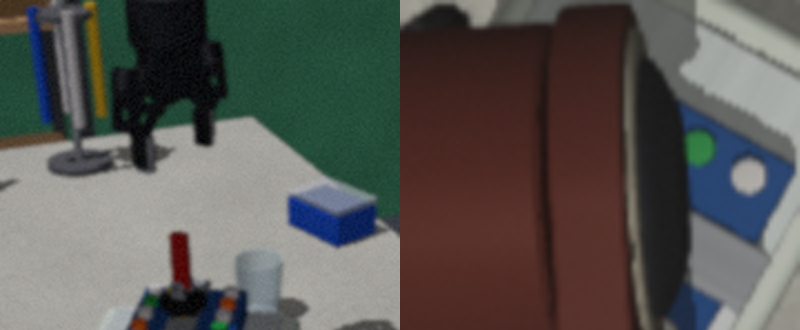

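Emit:
move_arm:
  rows:
    - {"tx": 0, "ty": -0.001, "tz": 0.025, "ax": 0, "ay": 0, "az": 0, "jaw": 0}
    - {"tx": 0, "ty": 0, "tz": 0.025, "ax": 0, "ay": 0, "az": 0, "jaw": 0}
    - {"tx": 0, "ty": 0, "tz": 0.025, "ax": 0, "ay": 0, "az": 0, "jaw": 0}
    - {"tx": 0, "ty": 0, "tz": 0.02, "ax": 0, "ay": 0, "az": 0, "jaw": 0}
    - {"tx": 0, "ty": 0, "tz": 0.01, "ax": 0, "ay": 0, "az": 0, "jaw": 0}
    - {"tx": 0, "ty": 0, "tz": 0, "ax": 0, "ay": 0, "az": 0, "jaw": 0}

```text
time: 4.65
tool_pos: [0.5064, 0.1092, 0.1851]
tool_rot: [0.006, 0.475, 0.88, 0.003]
contact_force: [0.5, -0.3, 0.6]
gripper_width: 0.998
```

```bash
python3 -c "
from h import *
st((.505,.1135,.175),124)
zoom('z4.png',(180,120,100,90),(200,190,100,85))"
```

```text
t 4.65 p [0.5064 0.1092 0.1851] xaz 123.3 tilt [ 0.013 -0.001] F [ 0.5 -0.3  0.6] M [-0.    0.02  0.01] gw 0.998 j6 -0.51
tool shift [0.0044 0.001  0.0101]
tool turn [ 0.6  0.5 -0.7]
```

View pics/z4.png

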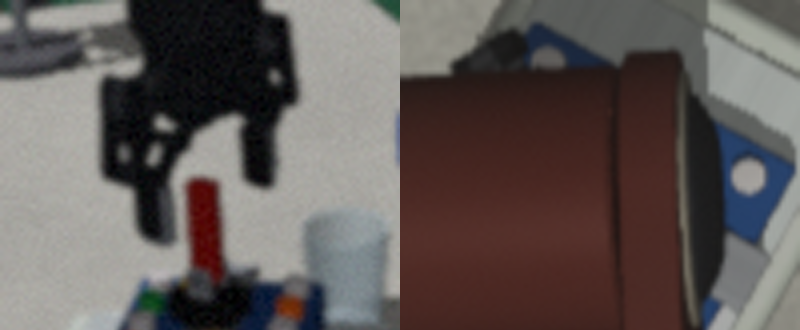

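Good: the handle sits between the fingers. I'll correct the position, go down, then close.

Emit:
move_arm:
  rows:
    - {"tx": 0.004, "ty": 0.001, "tz": 0.005, "ax": 0.6, "ay": 0.5, "az": -0.7, "jaw": 0}
    - {"tx": 0, "ty": 0, "tz": 0.003, "ax": 0, "ay": 0, "az": 0, "jaw": 0}
    - {"tx": 0, "ty": 0, "tz": 0, "ax": 0, "ay": 0, "az": 0, "jaw": 100}
    - {"tx": 0, "ty": 0, "tz": 0, "ax": 0, "ay": 0, "az": 0, "jaw": 150}
    - {"tx": 0, "ty": 0, "tz": 0, "ax": 0, "ay": 0, "az": 0, "jaw": 150}
    - {"tx": 0, "ty": 0, "tz": 0, "ax": 0, "ay": 0, "az": 0, "jaw": 150}

```text
time: 5.35
tool_pos: [0.5089, 0.114, 0.1833]
tool_rot: [0.004, 0.468, 0.883, 0.003]
contact_force: [0.4, 0.2, 0.4]
gripper_width: 0.413
```

```bash
python3 -c "
from h import *
st((.505,.1135,.175),124)
zoom('z5.png',(190,130,80,72),(200,190,100,85))"
```

```text
t 5.35 p [0.5089 0.114  0.1833] xaz 124.1 tilt [0.009 0.002] F [0.4 0.2 0.4] M [0.03 0.   0.03] gw 0.413 j6 -0.52
tool shift [ 0.0018 -0.0035  0.0083]
tool turn [0.5 0.2 0.1]
```

View pics/z5.png

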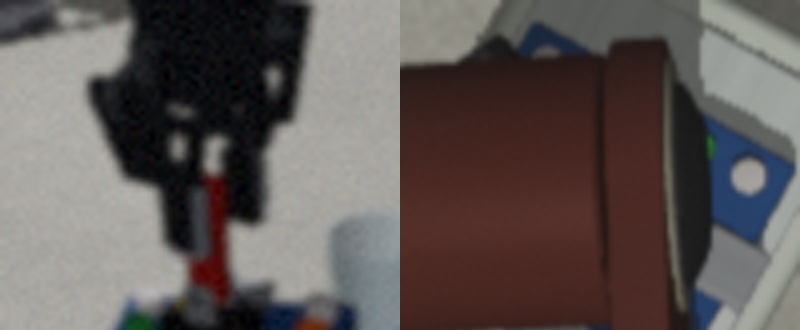

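Emit:
move_arm:
  rows:
    - {"tx": 0.002, "ty": -0.003, "tz": 0.006, "ax": 0.5, "ay": 0.2, "az": 0, "jaw": 150}
    - {"tx": 0, "ty": 0, "tz": 0.002, "ax": 0, "ay": 0, "az": 0, "jaw": 175}
    - {"tx": 0, "ty": 0, "tz": 0, "ax": 0, "ay": 0, "az": 0, "jaw": 185}

```text
time: 5.75
tool_pos: [0.5048, 0.1139, 0.1744]
tool_rot: [-0.0, 0.468, 0.883, -0.0]
contact_force: [0.2, -0.4, -0.6]
gripper_width: 0.275
```

```bash
python3 -c "
from h import *
st((.505,.1135,.175),124)
zoom('z6.png',(190,130,80,72),(200,190,100,85))"
```

```text
t 5.75 p [0.5048 0.1139 0.1744] xaz 124.1 tilt [-0.001 -0.001] F [ 0.2 -0.4 -0.6] M [ 0.   -0.01  0.03] gw 0.275 j6 -0.52
tool shift [-0.0005 -0.0001 -0.0006]
tool turn [-0.1 -0.   0.1]
```

View pics/z6.png

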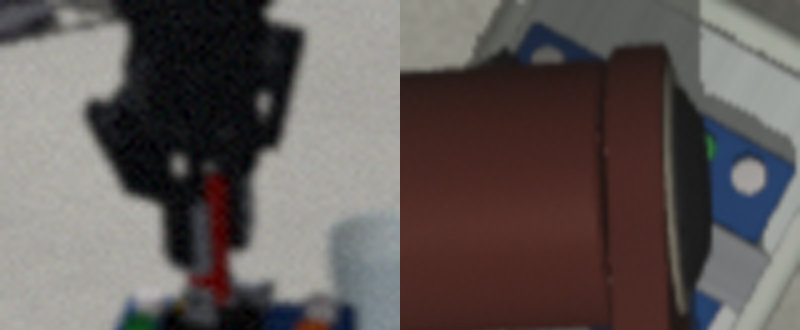

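Opening is 23 mm with the handle inside and no contact yet. Closing.

Emit:
move_arm:
  rows:
    - {"tx": 0, "ty": 0, "tz": 0, "ax": 0, "ay": 0, "az": 0, "jaw": 205}
    - {"tx": 0, "ty": 0, "tz": 0, "ax": 0, "ay": 0, "az": 0, "jaw": 225}
    - {"tx": 0, "ty": 0, "tz": 0, "ax": 0, "ay": 0, "az": 0, "jaw": 255}
    - {"tx": 0, "ty": 0, "tz": 0, "ax": 0, "ay": 0, "az": 0, "jaw": 255}

```text
time: 6.25
tool_pos: [0.5049, 0.1136, 0.1749]
tool_rot: [-0.0, 0.468, 0.883, -0.001]
contact_force: [0.2, -0.5, -0.1]
gripper_width: 0.154
```

```bash
python3 -c "
from h import *
st((.505,.1135,.175),124)"
```

```text
t 6.25 p [0.5049 0.1136 0.1749] xaz 124.1 tilt [-0.001 -0.001] F [ 0.2 -0.5 -0.1] M [-0.03  0.11  0.06] gw 0.154 j6 -0.52
tool shift [-0.0001 -0.     -0.0001]
tool turn [-0.1  0.   0.1]
```

Emit:
move_arm:
  rows:
    - {"tx": 0, "ty": 0, "tz": 0, "ax": 0, "ay": 0, "az": -6, "jaw": 255}
    - {"tx": 0, "ty": 0, "tz": 0, "ax": 0, "ay": 0, "az": -6, "jaw": 255}
    - {"tx": 0, "ty": 0, "tz": 0, "ax": 0, "ay": 0, "az": -6, "jaw": 255}
    - {"tx": 0, "ty": 0, "tz": 0, "ax": 0, "ay": 0, "az": -6, "jaw": 255}

```text
time: 6.65
tool_pos: [0.5056, 0.1142, 0.1752]
tool_rot: [0.0, 0.268, 0.963, 0.001]
contact_force: [0.7, 0.8, 0.2]
gripper_width: 0.157
```

```bash
python3 -c "
from h import *
st((.505,.1135,.175),180)"
```

```text
t 6.65 p [0.5056 0.1142 0.1752] xaz 148.9 tilt [0.001 0.001] F [0.7 0.8 0.2] M [ 0.09 -0.02 -0.09] gw 0.157 j6 -0.95
tool shift [ 0.0001 -0.0009  0.0002]
tool turn [  0.1   0.  -31.1]
```

Emit:
move_arm:
  rows:
    - {"tx": 0, "ty": -0.001, "tz": 0, "ax": 0, "ay": 0, "az": -6, "jaw": 255}
    - {"tx": 0, "ty": 0, "tz": 0, "ax": 0, "ay": 0, "az": -6, "jaw": 255}
    - {"tx": 0, "ty": 0, "tz": 0, "ax": 0, "ay": 0, "az": -6, "jaw": 255}
    - {"tx": 0, "ty": 0, "tz": 0, "ax": 0, "ay": 0, "az": -6, "jaw": 255}
    - {"tx": 0, "ty": 0, "tz": 0, "ax": 0, "ay": 0, "az": -6, "jaw": 255}
    - {"tx": 0, "ty": 0, "tz": 0, "ax": 0, "ay": 0, "az": -6, "jaw": 255}
    - {"tx": 0, "ty": 0, "tz": 0, "ax": 0, "ay": 0, "az": -6, "jaw": 255}

```text
time: 7.35
tool_pos: [0.5059, 0.1158, 0.1749]
tool_rot: [0.002, -0.11, 0.994, 0.003]
contact_force: [1.1, 0.5, -1.1]
gripper_width: 0.158
```

```bash
python3 -c "
from h import *
st((.505,.1135,.175),202)"
```

```text
t 7.35 p [0.5059 0.1158 0.1749] xaz -167.4 tilt [0.004 0.007] F [ 1.1  0.5 -1.1] M [ 0.05 -0.06 -0.04] gw 0.158 j6 -1.71
tool shift [ 0.0014 -0.002  -0.0002]
tool turn [ 0.3  0.3 -9.4]
```

Emit:
move_arm:
  rows:
    - {"tx": 0.001, "ty": -0.002, "tz": 0, "ax": 0.3, "ay": 0.3, "az": -4, "jaw": 255}
    - {"tx": 0, "ty": 0, "tz": 0, "ax": 0, "ay": 0, "az": -4, "jaw": 255}
    - {"tx": 0, "ty": 0, "tz": 0, "ax": 0, "ay": 0, "az": 0, "jaw": 255}

```text
time: 7.65
tool_pos: [0.5059, 0.1163, 0.1743]
tool_rot: [0.002, -0.182, 0.983, 0.003]
contact_force: [0.5, -0.8, -0.8]
gripper_width: 0.154
```

```bash
python3 -c "
from h import *
st((.505,.1135,.175),202)
zoom('z7.png',(190,130,80,72),(200,190,100,85))"
```

```text
t 7.65 p [0.5059 0.1163 0.1743] xaz -159.0 tilt [0.002 0.007] F [ 0.5 -0.8 -0.8] M [-0.33 -0.12 -0.01] gw 0.154 j6 -1.86
tool shift [ 0.0018 -0.0023 -0.0007]
tool turn [ 0.3  0.3 -1. ]
```

View pics/z7.png

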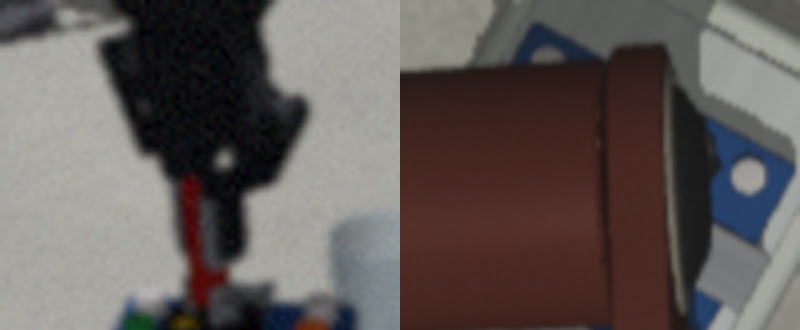

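Turned back with the yellow mark now facing the camera side, q ≈ -0.43. Let go so it drops.

Emit:
move_arm:
  rows:
    - {"tx": 0, "ty": 0, "tz": 0, "ax": 0, "ay": 0, "az": 0, "jaw": 170}
    - {"tx": 0, "ty": 0, "tz": 0, "ax": 0, "ay": 0, "az": 0, "jaw": 150}
    - {"tx": 0, "ty": 0, "tz": 0, "ax": 0, "ay": 0, "az": 0, "jaw": 150}
    - {"tx": 0, "ty": 0, "tz": 0, "ax": 0, "ay": 0, "az": 0, "jaw": 150}
    - {"tx": 0, "ty": 0, "tz": 0, "ax": 0, "ay": 0, "az": 0, "jaw": 150}

```text
time: 8.25
tool_pos: [0.5062, 0.1162, 0.1752]
tool_rot: [0.002, -0.18, 0.984, 0.004]
contact_force: [-0.4, -0.0, -0.6]
gripper_width: 0.411
```

```bash
python3 -c "
from h import *
st((.505,.1135,.175),201)
zoom('z8.png',(190,130,80,72),(200,190,100,85))"
```

```text
t 8.25 p [0.5062 0.1162 0.1752] xaz -159.3 tilt [0.003 0.008] F [-0.4 -0.  -0.6] M [-0.05  0.02  0.01] gw 0.411 j6 -1.86
tool shift [ 0.0021 -0.0021  0.0002]
tool turn [ 0.4  0.3 -0.3]
```

View pics/z8.png

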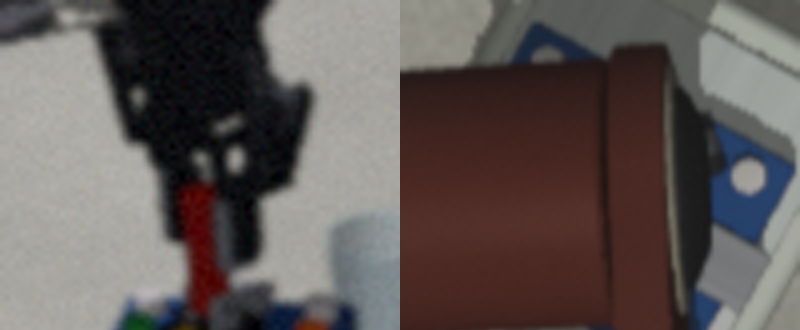

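The handle top dropped about 2.6 px (~6 mm), so it clicked. I'll lower, recentre and grip again.

Emit:
move_arm:
  rows:
    - {"tx": 0.002, "ty": -0.002, "tz": 0.004, "ax": 0.4, "ay": 0.3, "az": 0, "jaw": 150}
    - {"tx": 0, "ty": 0, "tz": 0.003, "ax": 0, "ay": 0, "az": 0, "jaw": 160}
    - {"tx": 0, "ty": 0, "tz": 0, "ax": 0, "ay": 0, "az": 0, "jaw": 190}
    - {"tx": 0, "ty": 0, "tz": 0, "ax": 0, "ay": 0, "az": 0, "jaw": 190}

```text
time: 8.75
tool_pos: [0.5047, 0.1134, 0.1672]
tool_rot: [-0.0, -0.18, 0.984, -0.001]
contact_force: [0.1, -0.3, 0.5]
gripper_width: 0.254
```

```bash
python3 -c "
from h import *
st((.505,.1135,.168),201)
zoom('z9.png',(190,130,80,72),(200,190,100,85))"
```

```text
t 8.75 p [0.5047 0.1134 0.1672] xaz -159.3 tilt [-0.    -0.001] F [ 0.1 -0.3  0.5] M [-0.01  0.04 -0.01] gw 0.254 j6 -1.85
tool shift [-0.0003  0.     -0.0008]
tool turn [-0.1 -0.  -0.3]
```

View pics/z9.png

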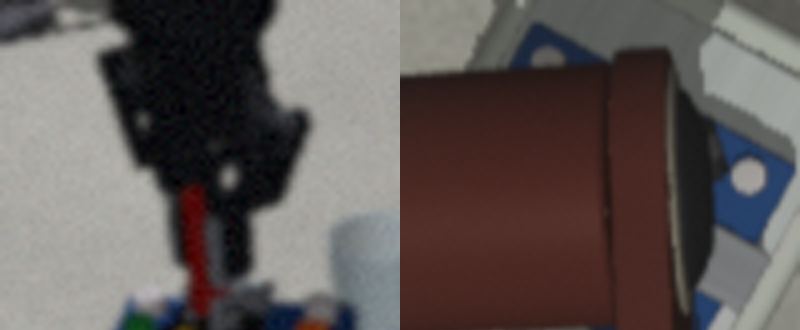

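Emit:
move_arm:
  rows:
    - {"tx": 0, "ty": 0, "tz": 0, "ax": 0, "ay": 0, "az": 0, "jaw": 225}
    - {"tx": 0, "ty": 0, "tz": 0, "ax": 0, "ay": 0, "az": 0, "jaw": 255}
    - {"tx": 0, "ty": 0, "tz": 0, "ax": 0, "ay": 0, "az": 0, "jaw": 255}
    - {"tx": 0, "ty": 0, "tz": 0, "ax": 0, "ay": 0, "az": 6, "jaw": 255}
    - {"tx": 0, "ty": 0, "tz": 0, "ax": 0, "ay": 0, "az": 6, "jaw": 255}
    - {"tx": 0, "ty": 0, "tz": 0, "ax": 0, "ay": 0, "az": 6, "jaw": 255}
    - {"tx": 0, "ty": 0, "tz": 0, "ax": 0, "ay": 0, "az": 6, "jaw": 255}
    - {"tx": 0, "ty": 0, "tz": 0, "ax": 0, "ay": 0, "az": 6, "jaw": 255}

```text
time: 9.65
tool_pos: [0.504, 0.1149, 0.1673]
tool_rot: [-0.001, 0.09, 0.996, 0.001]
contact_force: [-0.8, -0.0, 0.4]
gripper_width: 0.157
```

```bash
python3 -c "
from h import *
st((.505,.1135,.167),62)"
```

```text
t 9.65 p [0.504  0.1149 0.1673] xaz 169.7 tilt [-0.002  0.002] F [-0.8 -0.   0.4] M [0.04 0.03 0.06] gw 0.157 j6 -1.31
tool shift [-0.0012 -0.0012  0.0003]
tool turn [-1.000e-01 -2.000e-01  1.077e+02]
```

Emit:
move_arm:
  rows:
    - {"tx": -0.001, "ty": -0.001, "tz": 0, "ax": 0, "ay": 0, "az": 6, "jaw": 255}
    - {"tx": 0, "ty": 0, "tz": 0, "ax": 0, "ay": 0, "az": 6, "jaw": 255}
    - {"tx": 0, "ty": 0, "tz": 0, "ax": 0, "ay": 0, "az": 6, "jaw": 255}
    - {"tx": 0, "ty": 0, "tz": 0, "ax": 0, "ay": 0, "az": 6, "jaw": 255}
    - {"tx": 0, "ty": 0, "tz": 0, "ax": 0, "ay": 0, "az": 6, "jaw": 255}
    - {"tx": 0, "ty": 0, "tz": 0, "ax": 0, "ay": 0, "az": 6, "jaw": 255}

```text
time: 10.25
tool_pos: [0.5037, 0.1147, 0.1667]
tool_rot: [-0.003, 0.405, 0.914, 0.001]
contact_force: [0.1, 1.1, -0.3]
gripper_width: 0.155
```

```bash
python3 -c "
from h import *
st((.505,.1135,.1665),62)"
```

```text
t 10.25 p [0.5037 0.1147 0.1667] xaz 132.2 tilt [-0.005  0.004] F [ 0.1  1.1 -0.3] M [0.   0.14 0.08] gw 0.155 j6 -0.66
tool shift [-0.0018  0.0002  0.0002]
tool turn [-0.3 -0.3 70.2]
```

Emit:
move_arm:
  rows:
    - {"tx": -0.001, "ty": 0, "tz": 0, "ax": 0, "ay": -0.3, "az": 6, "jaw": 255}
    - {"tx": 0, "ty": 0, "tz": 0, "ax": 0, "ay": 0, "az": 6, "jaw": 255}
    - {"tx": 0, "ty": 0, "tz": 0, "ax": 0, "ay": 0, "az": 6, "jaw": 255}
    - {"tx": 0, "ty": 0, "tz": 0, "ax": 0, "ay": 0, "az": 6, "jaw": 255}
    - {"tx": 0, "ty": 0, "tz": 0, "ax": 0, "ay": 0, "az": 6, "jaw": 255}
    - {"tx": 0, "ty": 0, "tz": 0, "ax": 0, "ay": 0, "az": 6, "jaw": 255}

```text
time: 10.85
tool_pos: [0.5033, 0.1149, 0.1663]
tool_rot: [-0.002, 0.677, 0.736, -0.001]
contact_force: [-0.9, 1.1, -0.6]
gripper_width: 0.153
```

```bash
python3 -c "
from h import *
st((.505,.1135,.166),62)"
```

```text
t 10.85 p [0.5033 0.1149 0.1663] xaz 94.7 tilt [-0.005  0.002] F [-0.9  1.1 -0.6] M [0.15 0.12 0.14] gw 0.153 j6 -0.0
tool shift [-0.0015  0.0016  0.0003]
tool turn [-0.3 -0.1 32.7]
```

Past 1.2 without jamming (q ≈ 1.43). On to the stop, more gently near the end.

Emit:
move_arm:
  rows:
    - {"tx": -0.001, "ty": 0.001, "tz": 0, "ax": -0.3, "ay": 0, "az": 6, "jaw": 255}
    - {"tx": 0, "ty": 0, "tz": 0, "ax": 0, "ay": 0, "az": 6, "jaw": 255}
    - {"tx": 0, "ty": 0, "tz": 0, "ax": 0, "ay": 0, "az": 6, "jaw": 255}
    - {"tx": 0, "ty": 0, "tz": 0, "ax": 0, "ay": 0, "az": 5, "jaw": 255}
    - {"tx": 0, "ty": 0, "tz": 0, "ax": 0, "ay": 0, "az": 3, "jaw": 255}

```text
time: 11.35
tool_pos: [0.5031, 0.1151, 0.1659]
tool_rot: [-0.003, 0.831, 0.556, 0.0]
contact_force: [-0.4, 0.9, -0.4]
gripper_width: 0.155
```

```bash
python3 -c "
from h import *
st((.505,.1135,.166),62)"
```

```text
t 11.35 p [0.5031 0.1151 0.1659] xaz 67.6 tilt [-0.003  0.005] F [-0.4  0.9 -0.4] M [0.1  0.12 0.09] gw 0.155 j6 0.47
tool shift [-0.0008  0.0024 -0.0001]
tool turn [-0.3 -0.2  5.6]
```

Emit:
move_arm:
  rows:
    - {"tx": 0, "ty": 0.001, "tz": 0, "ax": 0, "ay": 0, "az": 3, "jaw": 255}
    - {"tx": 0, "ty": 0, "tz": 0, "ax": 0, "ay": 0, "az": 2, "jaw": 255}
    - {"tx": 0, "ty": 0, "tz": 0, "ax": 0, "ay": 0, "az": 2, "jaw": 255}

```text
time: 11.65
tool_pos: [0.5031, 0.1152, 0.1658]
tool_rot: [-0.004, 0.865, 0.503, -0.001]
contact_force: [-0.8, 0.3, -0.4]
gripper_width: 0.155
```

```bash
python3 -c "
from h import *
st((.505,.1135,.166),62)"
```

```text
t 11.65 p [0.5031 0.1152 0.1658] xaz 60.3 tilt [-0.006  0.006] F [-0.8  0.3 -0.4] M [0.12 0.03 0.31] gw 0.155 j6 0.59
tool shift [-0.0005  0.0025 -0.0002]
tool turn [-0.5 -0.2 -1.7]
```

Emit:
move_arm:
  rows:
    - {"tx": 0, "ty": 0, "tz": 0, "ax": 0, "ay": 0, "az": 3, "jaw": 255}
    - {"tx": 0, "ty": 0, "tz": 0, "ax": 0, "ay": 0, "az": 3, "jaw": 255}

```text
time: 11.85
tool_pos: [0.5033, 0.1154, 0.1659]
tool_rot: [-0.004, 0.889, 0.457, -0.001]
contact_force: [-0.6, 0.9, -0.8]
gripper_width: 0.158
```

```bash
python3 -c "
from h import *
st((.505,.1135,.166),62)"
```

```text
t 11.85 p [0.5033 0.1154 0.1659] xaz 54.4 tilt [-0.005  0.006] F [-0.6  0.9 -0.8] M [ 0.22 -0.03  1.53] gw 0.158 j6 0.7
tool shift [-0.0005  0.0025 -0.0001]
tool turn [-0.4 -0.2 -7.6]
```

Torque jumped to 1.5 N m: that is the stop. Open, rise and look.

Emit:
move_arm:
  rows:
    - {"tx": 0, "ty": 0, "tz": 0, "ax": 0, "ay": 0, "az": 0, "jaw": 200}
    - {"tx": 0, "ty": 0, "tz": 0, "ax": 0, "ay": 0, "az": 0, "jaw": 120}
    - {"tx": 0, "ty": 0, "tz": 0, "ax": 0, "ay": 0, "az": 0, "jaw": 120}
    - {"tx": 0, "ty": 0, "tz": 0, "ax": 0, "ay": 0, "az": 0, "jaw": 120}
    - {"tx": 0, "ty": 0, "tz": -0.03, "ax": 0, "ay": 0, "az": 0, "jaw": 120}
    - {"tx": 0, "ty": 0, "tz": -0.03, "ax": 0, "ay": 0, "az": 0, "jaw": 120}
    - {"tx": 0, "ty": 0, "tz": -0.02, "ax": 0, "ay": 0, "az": 0, "jaw": 120}

```text
time: 12.55
tool_pos: [0.5013, 0.1139, 0.2433]
tool_rot: [-0.005, 0.889, 0.458, -0.005]
contact_force: [0.6, 0.7, -0.1]
gripper_width: 0.53
```

```bash
python3 -c "
from h import *
st((.505,.1135,.166),62)
zoom('z10.png',(190,130,80,72),(200,190,100,85))"
```

```text
t 12.55 p [0.5013 0.1139 0.2433] xaz 54.5 tilt [-0.014  0.005] F [ 0.6  0.7 -0.1] M [ 0.   -0.03 -0.02] gw 0.53 j6 0.7
tool shift [0.0022 0.0043 0.0772]
tool turn [-0.8  0.2 -7.5]
```

View pics/z10.png

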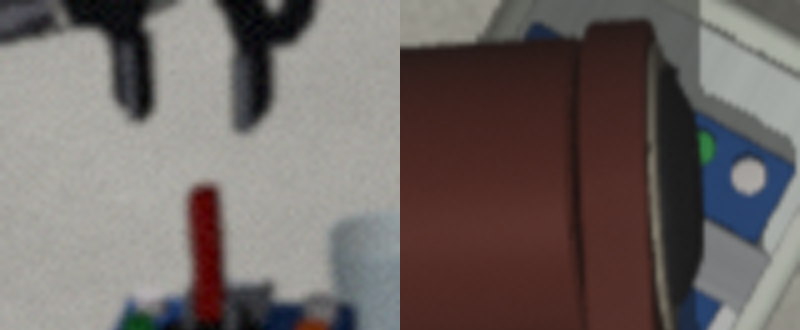

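Emit:
move_arm:
  rows:
    - {"tx": -0.015, "ty": 0, "tz": 0, "ax": -0.8, "ay": 0.2, "az": -7.5, "jaw": 180}
    - {"tx": -0.02, "ty": 0.002, "tz": 0, "ax": 0, "ay": 0, "az": 0, "jaw": 255}
    - {"tx": 0, "ty": 0, "tz": 0, "ax": 0, "ay": 0, "az": 0, "jaw": 255}
    - {"tx": 0, "ty": 0, "tz": 0, "ax": 0, "ay": 0, "az": 0, "jaw": 255}
    - {"tx": 0, "ty": 0, "tz": 0, "ax": 0, "ay": 0, "az": 0, "jaw": 255}

```text
time: 13.15
tool_pos: [0.4851, 0.0829, 0.2403]
tool_rot: [-0.0, 0.856, 0.517, 0.001]
contact_force: [0.6, -0.0, 0.4]
gripper_width: 0.0
```

```bash
python3 -c "
from h import *
st((.4857,.0773,.196),62)
"
```

```text
t 13.15 p [0.4851 0.0829 0.2403] xaz 62.3 tilt [0.001 0.001] F [ 0.6 -0.   0.4] M [ 0.   -0.02 -0.02] gw 0.0 j6 0.5
tool shift [-0.0047  0.0032  0.0443]
tool turn [ 0.  -0.1  0.3]
```

Emit:
move_arm:
  rows:
    - {"tx": -0.005, "ty": 0.003, "tz": 0.01, "ax": 0, "ay": 0, "az": 0, "jaw": 255}
    - {"tx": 0, "ty": 0, "tz": 0.02, "ax": 0, "ay": 0, "az": 0, "jaw": 255}
    - {"tx": 0, "ty": 0, "tz": 0.014, "ax": 0, "ay": 0, "az": 0, "jaw": 255}
    - {"tx": 0, "ty": 0, "tz": 0, "ax": 0, "ay": 0, "az": 0, "jaw": 255}

```text
time: 13.55
tool_pos: [0.4854, 0.0775, 0.1919]
tool_rot: [-0.001, 0.855, 0.518, -0.0]
contact_force: [-0.0, 0.1, -0.1]
gripper_width: 0.001
```

```bash
python3 -c "
from h import *
st((.4857,.0773,.196),62)
zoom('z11.png',(190,130,80,72),(200,190,100,85))
"
```

```text
t 13.55 p [0.4854 0.0775 0.1919] xaz 62.4 tilt [-0.001  0.001] F [-0.   0.1 -0.1] M [0.03 0.02 0.01] gw 0.001 j6 0.49
tool shift [-0.0001  0.0003 -0.0041]
tool turn [-0.1 -0.   0.4]
```

View pics/z11.png

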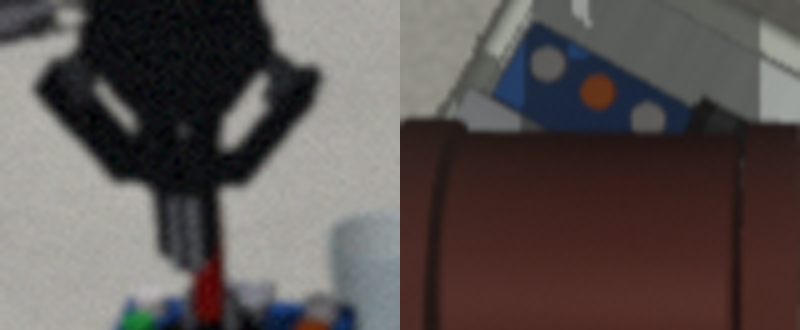

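Fingers are shut and behind the handle. Push in an arc.

Emit:
move_arm:
  rows:
    - {"tx": 0.012, "ty": 0, "tz": 0, "ax": 0, "ay": 0, "az": 0, "jaw": 255}
    - {"tx": 0.01, "ty": 0, "tz": 0, "ax": 0, "ay": 0, "az": 0, "jaw": 255}
    - {"tx": 0.01, "ty": 0, "tz": 0, "ax": 0, "ay": 0, "az": 0, "jaw": 255}
    - {"tx": 0.007, "ty": 0, "tz": 0, "ax": 0, "ay": 0, "az": 0, "jaw": 255}

```text
time: 14.05
tool_pos: [0.507, 0.114, 0.1971]
tool_rot: [0.002, 0.856, 0.518, 0.002]
contact_force: [-1.6, -2.2, -0.1]
gripper_width: 0.002
```

```bash
cat >> h.py <<'E'
def rel():
    s,R=st();a=np.radians(62);d=s['tool_pos']-np.array([.505,.1135,.151])
    print('cornerX',round(d[0]*np.cos(a)+d[1]*np.sin(a)+.011,4),'lat',round(-d[0]*np.sin(a)+d[1]*np.cos(a),4),'Z',d[2].round(4))
E
python3 -c "
from h import *
rel()
zoom('z12.png',(190,130,80,72),(200,190,100,85))
"
```

```text
t 14.05 p [0.507  0.114  0.1971] xaz 62.3 tilt [ 0.005 -0.001] F [-1.6 -2.2 -0.1] M [-0.4   0.18  0.02] gw 0.002 j6 0.56
cornerX 0.0124 lat -0.0016 Z 0.0461
```

View pics/z12.png

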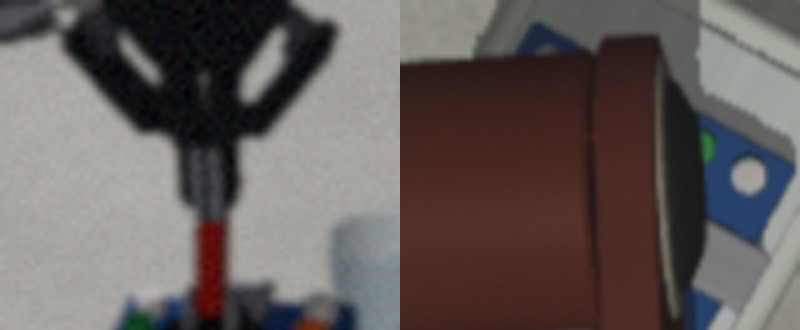

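Emit:
move_arm:
  rows:
    - {"tx": 0.007, "ty": 0, "tz": 0.004, "ax": 0, "ay": 0, "az": 0, "jaw": 255}
    - {"tx": 0.006, "ty": 0, "tz": 0.004, "ax": 0, "ay": 0, "az": 0, "jaw": 255}
    - {"tx": 0.005, "ty": 0, "tz": 0.005, "ax": 0, "ay": 0, "az": 0, "jaw": 255}
    - {"tx": 0.004, "ty": 0, "tz": 0.005, "ax": 0, "ay": 0, "az": 0, "jaw": 255}

```text
time: 14.55
tool_pos: [0.52, 0.1363, 0.1811]
tool_rot: [0.002, 0.855, 0.518, 0.006]
contact_force: [-0.1, 0.8, 3.2]
gripper_width: -0.0
```

```bash
python3 -c "
from h import *
rel()
"
```

```text
t 14.55 p [0.52   0.1363 0.1811] xaz 62.4 tilt [0.011 0.003] F [-0.1  0.8  3.2] M [0.15 0.09 0.04] gw -0.0 j6 0.6
cornerX 0.0381 lat -0.0025 Z 0.0301
```

Emit:
move_arm:
  rows:
    - {"tx": 0.003, "ty": -0.001, "tz": 0.005, "ax": 0, "ay": 0, "az": 0, "jaw": 255}
    - {"tx": 0.002, "ty": 0, "tz": 0.005, "ax": 0, "ay": 0, "az": 0, "jaw": 255}
    - {"tx": 0.001, "ty": 0, "tz": 0.004, "ax": 0, "ay": 0, "az": 0, "jaw": 255}

```text
time: 14.85
tool_pos: [0.5237, 0.1436, 0.1666]
tool_rot: [0.002, 0.855, 0.518, 0.008]
contact_force: [-0.1, 0.3, 2.9]
gripper_width: 0.004
```

```bash
python3 -c "
from h import *
rel()
"
```

```text
t 14.85 p [0.5237 0.1436 0.1666] xaz 62.4 tilt [0.015 0.005] F [-0.1  0.3  2.9] M [ 0.25 -0.07 -0.03] gw 0.004 j6 0.61
cornerX 0.0464 lat -0.0023 Z 0.0156
```

Nearly flat. Press down gently until the force rises.

Emit:
move_arm:
  rows:
    - {"tx": 0, "ty": 0, "tz": 0.003, "ax": 0, "ay": 0, "az": 0, "jaw": 255}
    - {"tx": 0, "ty": 0, "tz": 0.002, "ax": 0, "ay": 0, "az": 0, "jaw": 255}

```text
time: 15.05
tool_pos: [0.5238, 0.1441, 0.1608]
tool_rot: [0.001, 0.855, 0.518, 0.008]
contact_force: [1.2, 1.9, 2.7]
gripper_width: 0.003
```

```bash
python3 -c "
from h import *
rel()
zoom('z13.png',(190,130,80,72),(200,190,100,85))
"
```

```text
t 15.05 p [0.5238 0.1441 0.1608] xaz 62.4 tilt [0.015 0.006] F [1.2 1.9 2.7] M [ 0.36 -0.18 -0.  ] gw 0.003 j6 0.61
cornerX 0.0469 lat -0.0022 Z 0.0098
```

View pics/z13.png

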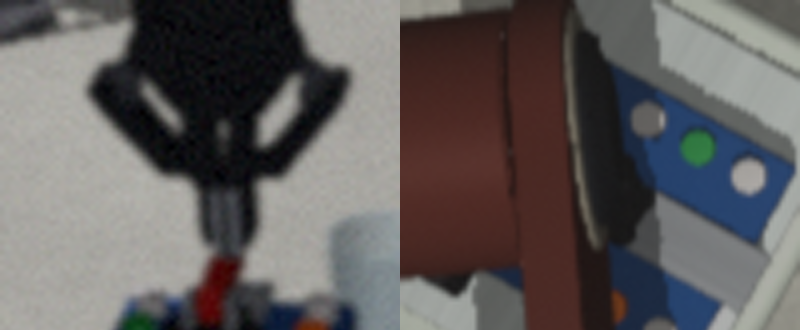

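Emit:
move_arm:
  rows:
    - {"tx": 0, "ty": 0, "tz": 0.002, "ax": 0, "ay": 0, "az": 0, "jaw": 255}
    - {"tx": 0, "ty": 0, "tz": 0.001, "ax": 0, "ay": 0, "az": 0, "jaw": 255}

```text
time: 15.35
tool_pos: [0.524, 0.1439, 0.1597]
tool_rot: [0.001, 0.855, 0.518, 0.008]
contact_force: [-3.4, 0.7, 8.3]
gripper_width: 0.0
```

```bash
python3 -c "
from h import *
rel()
"
```

```text
t 15.35 p [0.524  0.1439 0.1597] xaz 62.4 tilt [0.015 0.006] F [-3.4  0.7  8.3] M [ 0.19  0.54 -0.05] gw 0.0 j6 0.61
cornerX 0.0468 lat -0.0025 Z 0.0087
```

Emit:
move_arm:
  rows:
    - {"tx": 0, "ty": 0, "tz": 0.002, "ax": 0, "ay": 0, "az": 0, "jaw": 255}

```text
time: 15.45
tool_pos: [0.5241, 0.144, 0.1594]
tool_rot: [0.001, 0.855, 0.518, 0.008]
contact_force: [-4.3, 1.2, 12.2]
gripper_width: -0.001
```

```bash
python3 -c "
from h import *
rel()
"
```

```text
t 15.45 p [0.5241 0.144  0.1594] xaz 62.4 tilt [0.015 0.006] F [-4.3  1.2 12.2] M [ 0.18  0.76 -0.02] gw -0.001 j6 0.61
cornerX 0.0469 lat -0.0026 Z 0.0084
```

Firm stop (z barely moved, 12 N). I'll lift straight up and back off to clear the view.

Emit:
move_arm:
  rows:
    - {"tx": 0, "ty": 0, "tz": -0.015, "ax": 0, "ay": 0, "az": 0, "jaw": 255}
    - {"tx": 0, "ty": 0, "tz": -0.03, "ax": 0, "ay": 0, "az": 0, "jaw": 255}
    - {"tx": 0, "ty": 0, "tz": -0.04, "ax": 0, "ay": 0, "az": 0, "jaw": 255}
    - {"tx": 0, "ty": 0, "tz": -0.04, "ax": 0, "ay": 0, "az": 0, "jaw": 255}
    - {"tx": -0.04, "ty": 0, "tz": -0.02, "ax": 0, "ay": 0, "az": 0, "jaw": 255}
    - {"tx": -0.04, "ty": 0, "tz": 0, "ax": 0, "ay": 0, "az": 0, "jaw": 255}
    - {"tx": -0.04, "ty": 0, "tz": 0, "ax": 0, "ay": 0, "az": 0, "jaw": 255}
    - {"tx": -0.04, "ty": 0, "tz": 0, "ax": 0, "ay": 0, "az": 0, "jaw": 255}
    - {"tx": -0.04, "ty": 0, "tz": 0, "ax": 0, "ay": 0, "az": 0, "jaw": 255}
    - {"tx": -0.04, "ty": 0, "tz": 0, "ax": 0, "ay": 0, "az": 0, "jaw": 255}
    - {"tx": 0, "ty": 0, "tz": 0, "ax": 0, "ay": 0, "az": 0, "jaw": 255}

```text
time: 16.55
tool_pos: [0.4016, -0.0801, 0.3103]
tool_rot: [0.004, 0.856, 0.518, 0.0]
contact_force: [-0.6, -0.0, 0.8]
gripper_width: 0.0
```

```bash
python3 -c "
from h import *
rel()
cam('top','t2.png');cam('side','s2.png')
zoom('z14.png',(190,140,80,72),(205,200,80,68))
"
```

```text
t 16.55 p [ 0.4016 -0.0801  0.3103] xaz 62.4 tilt [ 0.005 -0.007] F [-0.6 -0.   0.8] M [ 0.02  0.01 -0.04] gw 0.0 j6 0.11
cornerX -0.2085 lat 0.0004 Z 0.1593
```

View pics/z14.png

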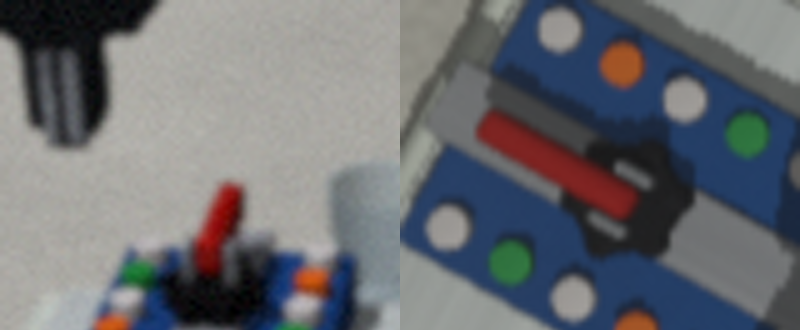

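View pics/t2.png

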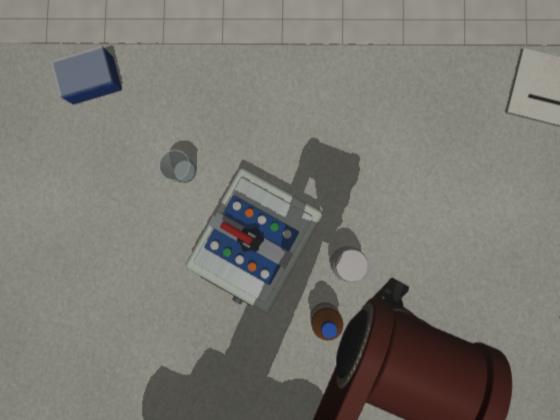

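The handle lies along the bar (top view from (252,240) to about (222,225)), and the objects are where they were. I'll check fold and knob angles numerically.

```bash
python3 - <<'E'
from h import *
def red(f,b):
    x,y,w,h=b;hsv=cv2.cvtColor(f['color'],cv2.COLOR_RGB2HSV)
    m=((hsv[...,0]<8)|(hsv[...,0]>172))&(hsv[...,1]>150)&(hsv[...,2]>60)
    k=np.zeros_like(m);k[y:y+h,x:x+w]=m[y:y+h,x:x+w]
    n,l,s,c=cv2.connectedComponentsWithStats(k.astype(np.uint8));i=1+s[1:,4].argmax()
    p=np.argwhere(l==i)[:,::-1].astype(float);return p
fs=cam('side');ft=cam('top')
pt=red(ft,(205,200,80,68));ps=red(fs,(190,140,80,72))
for f,p in((ft,pt),(fs,ps)):
    r=cv2.minAreaRect(p.astype(np.float32));print(r,p.min(0),p.max(0))
vx,vy,x0,y0=cv2.fitLine(pt.astype(np.float32),cv2.DIST_L2,0,.01,.01).ravel()
A=onz(ft,x0,y0,.161);B=onz(ft,x0+20*vx,y0+20*vy,.161);print('handle az',np.degrees(np.arctan2(*(B-A)[1::-1]))%180)
# bar edges from gray bar: fit shaker caps rows instead
for th in(75,83,90):
  a=np.radians(62);d=np.array([np.cos(a),np.sin(a),0]);z=np.array([0,0,1.]);t=np.radians(th)
  h=np.array([.505,.1135,.151]);L=d*np.sin(t)+z*np.cos(t);U=-d*np.cos(t)+z*np.sin(t);y=np.cross(z,d)
  for n,f in(('top',ft),('side',fs)):
    P=np.array([proj(f,h+.06*L+u*.01*U+v*.007*y) for u in(-1,1) for v in(-1,1)])
    print(th,n,'tip',P.min(0).round(1),P.max(0).round(1))
# cap rows direction: white/orange/green/... top pixels
for (a,b) in (((237,206),(287,234)),((214.5,245.5),(265,274))):
  A=onz(ft,*a,.125);B=onz(ft,*b,.125);print('caprow az',np.degrees(np.arctan2(*(B-A)[1::-1]))%180)
E
```

```text
((236.09689331054688, 232.81834411621094), (34.0, 7.235294342041016), 28.07248878479004) [221. 223.] [252. 243.]
((233.1724090576172, 185.5689697265625), (5.199469566345215, 17.26966667175293), 21.801406860351562) [229. 177.] [237. 194.]
handle az 61.491318038908176
75 top tip [219.  220.1] [223.3 227.8]
75 side tip [232.9 170.6] [239.2 176.9]
83 top tip [218.9 220.2] [223.4 227.1]
83 side tip [233.3 173. ] [239.4 179.9]
90 top tip [218.9 220.1] [224.4 227. ]
90 side tip [233.6 175.3] [239.5 182.7]
caprow az 61.90073288137441
caprow az 62.060816026682744
```

```bash
python3 -c "
from h import *
print(manip.job_done());st()"
```

```text
the job is handed in; nothing more can be done
None
the job is handed in; nothing more can be done
```

I turned the knob back to about -0.43 rad and let go. The handle top dropped about 6 mm in the side view, which is the click. I then gripped it again and screwed it clockwise past 1.2 rad without jamming, until the torque jumped to 1.5 N m at the stop. Finally I folded the handle down with the shut fingers until it stopped moving at 12 N. The job was handed in at about 16.7 s.

**Last checks**
- **Knob:** the handle points at 61.5° and the rows of tube caps at 62°, so the knob is at its home angle.
- **Fold:** the side view fits a fold of about 87–90°. The images alone don't settle it more closely than that, but the handle did stop firmly when pressed.
- **Surroundings:** in the last top view the bottle, beaker and jar looked unmoved by eye, and the arm was clear of everything.

No check failed. In the last few degrees of screwing, the pads turned about 7° past the stop by slipping on the handle or flexing, but the handle itself ended in line with the bar.

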